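Take the milled block out of the tilted vise

TASK

Slide the jaw of the tilted vise fully open, then lift the finished block out and set it down upright on its foot, not dropped, in the middle of the empty red tray, its length along the tray's length. Leave the jaw open and the other block and the things on the bench where they are.

Things in the scene. Friction and masses are not known exactly. Their poses are not given: they have to be found in the camera images.
- block: the finished part, a milled aluminium block in the vise, 0.4 kg: a foot 80 (x) x 44 (y) x 14 mm (z) and on it, centred, an upright web 80 (x) x 24 (y) mm rising to 60 mm over the underside. Origin: centre of the underside; z out of the foot. In the vise it leans 30 degrees with the bed. Grip the web across its 24 mm, 30 to 60 mm over the underside, above the jaws
- vise: steel vise with a bed sloping 30 degrees (0.52 rad), low end at -x, towards the robot. Origin on the table, y along the jaw's slide (level), z vertical. Base 150 x 170 mm; bed 120 mm along the slope, from y = -60 to +125 mm. Fixed jaw on the block's -y side, 22 mm high over the bed; a 12 mm high stop at the bed's low end, just below the block
- seat (a point): point on the vise bed where the centre of the block's underside sits, 60 mm over the table
- jaw (a joint): sliding jaw on the block's +y side: 0 shut (start: 0 to 3 mm), grows as it slides level along the vise's +y, away from the block, to 0.045 m fully open; 3 N of friction, stays where left. Its lip, 16 to 29 mm over the bed, hangs over the block's foot, so that the block cannot be lifted until it is open. 90 mm long along the slope; shut, it spans 15 to 73 mm in y from the seat
- jaw_handle (a point): grip point on the jaw's handle, an upright steel plate 44 mm (along the slope) x 12 mm (along the slide) that stands square to the sloping bed on the jaw, from 29 to 64 mm over the bed; this point is on its middle, 52 mm over the bed. Handle and block's web are 37 mm apart when shut
- tray_empty: the empty one of two like red open trays, 160 (x) x 110 (y) mm outside, 22 mm high, walls and floor 5 mm thick; fixed to the table. Origin: centre of the underside
- tray_used: the other red tray, of the same size, that holds a finished block already
- other_block: a block just like the finished part, standing in the other tray; leave it alone
- screwdriver: screwdriver lying beside the vise, 170 mm long; leave it alone
- loupe: black magnifier, a round 40 mm tall and 46 mm wide thing standing behind the vise; leave it alone
- bottle: white closed bottle, 120 mm tall, 52 mm across, standing at the back; leave it alone
- bit_case: blue case with a clear lid, 65 x 100 x 38 mm, lying at the back; leave it alone
- caliper: steel caliper with a black head, 160 mm long, 14 mm high, lying in front; leave it alone

How it is judged:
By the outcome, as a careful person would: the job done as asked, in the order asked, and still so for the second after the job is handed in, with the robot touching nothing.
It also fails if it takes over 45 s, if anything falls off the work surface, if the arm or the gripper's body presses on something with over 40 N, if the wrist force passes 120 N, or if a joint passes its speed limit or range.

ROBOT

A 6-joint arm with a two-finger parallel gripper is mounted at the origin on the work surface. World frame = base frame: x ahead of the robot, y to its left, z up, the work surface at z = 0. Lengths are in m, angles in rad, forces in N, time in s.
With the tool pointing down it reaches from about 0.35 to 0.775 m from the base axis. Payload 7.3 kg.
Tool frame: the origin (TCP) lies at the very end of the fingers, on their centre line; the grasp point (between the pads) lies 19 mm behind it; z points along the fingers, y is the line along which they close (so a half turn about z gives the same grasp; the last joint's range is limited). The gripper opens to 92 mm and grips with 3 to 60 N. Pads are 19 mm wide; open, the fingers measure 130 mm over their backs; the gripper's body (75 mm by 190 mm) begins 47 mm behind the grasp point.
Start: joints at [1.097, 0.342, 1.524, -0, 1.275, -0.146], TCP at [0.169, 0.497, 0.227] pointing down, gripper open.
Joint ranges: [-2.53, 2.53], [-0.77, 2.02], [0.04, 2.7], [-1, 4.14], [0.28, 2.66], [-3.11, 3.11]. Speed limits (rad/s): [2.57, 2.57, 3.14, 3.14, 3.14, 3.14].

INTERFACE

Orientations are given as [roll, pitch, yaw] about the fixed x, y, z axes, in that order (R = Rz(yaw) Ry(pitch) Rx(roll)).
In Python, from cell import observe, read_camera, get_calibration, hand_in, search_frame gives the robot as it stands.
- The arm moves only by the tool step_arm, never from a script. Its argument "commands" is a list of rows, each an object with "translation": the shift along the tool's x, y, z in mm, a list of three; "roll": the turn about the tool's z in rad. In form: [{"translation": [x, y, z], "roll": roll}, ...]. A call has 1 to 20 rows; each row shifts and turns the commanded pose from where the row before left it, along the tool's axes as they then stand; what a row does not reach is not made up. A row lasts 1/12 s, in which the tool goes at most 41.7 mm and 7.16 degrees, less where a joint would pass 70% of its speed; a pose out of reach is approached as far as the arm can. A call is refused whole if a number of a shift passes 41.7 or a number of a turn 0.125, either way. A call with a gripper value outside its range is refused whole. "fingers" is the opening, from 0 (shut) to 1 (fully open), set as the call begins (left out, the last holds). The fingers move at their own pace and stop on an object; "grip_force" is the grip in N (left out, the last holds). Time passes only in rows, so rows that do not move let the fingers close. It gives the time, the measured TCP pose, the force, the opening and the grip force at its end, in the units of the state.
- observe(): the state, without advancing time (a new reading comes with each control period).
- read_camera(name): name is "side" or "top"; returns the picture (400x640x3 uint8, red, green, blue); there is no depth.
- get_calibration(name): a dict with "camera_matrix" (3x3 intrinsics, pixels), "world_from_camera" (4x4, takes a point from camera to world coordinates). Camera axes: x right, y up, looking along -z (the intrinsics and any distortion apply to the point x, -y, -z); pixel columns grow to the right and rows downward; lengths in m; the calibration is good to about 2 mm. A picture is of the moment at which its call begins. get_calibration takes no time and is no camera call.
- hand_in(): hands the job in; it is judged then, once.
Trained networks look in the newest picture that a camera, given by its name, has taken for a name from the list of things; names that differ only in an ending like _2 or _b are one class to them, and where a whole thing is asked for, a point or a joint stands for the part that bears it (a point fixed in the world has none). Each returns a list of dicts, best first, with "confidence" (0 to 1); they miss things now and then, are a little off and sometimes report something else, mostly with a low value. They report only what shows in the picture. A call takes as long as a camera call.
- search_frame(camera, name): "at" ([x, y, z] in m, in world coordinates, good to about 4 mm: the middle of the surface that is visible of it).
The state is a dict: "time": time; "qpos": joint angles; "qvel": joint speeds; "joint_efforts": joint torques, N m; "tool_pos": TCP position; "tool_rot": TCP orientation; "contact_force": force on the tool from outside, world axes, zero at the start; "torque": the same for the moment, N m; "opening": finger opening in m; "grip_force": force on a finger pad.
Only numpy, scipy, OpenCV 4.12 (cv2) and the standard library are available. Lean on these libraries where they do the work, as an engineer would, in place of code of your own. Each camera call takes 0.05 s, during which the arm holds its last target. There are 200 camera calls.

## Working session

There is one attempt and no reset: what is moved stays moved. The work goes in short steps, Python scripts to look and compute and a tool call to move; the robot and the scene stay as the last step left them, time stands still between calls to the robot, and variables do not carry over. Pictures are saved under pics/ and viewed, at most 10 in all, crops included, and the job is handed in when it is done.

Besides the shell and the picture viewer there is one more tool, called in YAML: its name, and indented under it one key for each argument. step_arm: Moves the arm, as the interface text tells. Its arguments: {"type":"object","properties":{"commands":{"type":"array"},"fingers":{"type":"number"},"grip_force":{"type":"number"}},"required":["commands"]}

```bash
mkdir -p pics; python3 - <<'E'
from cell import *
import cv2,numpy as np
np.set_printoptions(precision=4,suppress=True)
for c in("side","top"):
    im=read_camera(c); cv2.imwrite(f"pics/{c}0.png",im[:,:,::-1])
    k=get_calibration(c); print(c,k["camera_matrix"].tolist(),np.array(k["world_from_camera"]), [x for x in k if x not in("camera_matrix","world_from_camera")])
    for n in("block","vise","seat","jaw","jaw_handle","tray_empty","tray_used","loupe","bottle","bit_case","caliper","screwdriver"):
        print(n,[(round(d["confidence"],2),np.round(d["at"],3).tolist()) for d in search_frame(c,n)][:3])
print(observe())
E
```

```text
side [[473.3530192722643, 0.0, 324.9770342032233], [0.0, 473.3530192722643, 195.28288525538716], [0.0, 0.0, 1.0]] [[ 0.9252  0.1821 -0.3328  0.1173]
 [-0.3794  0.4418 -0.8129 -1.0677]
 [-0.001   0.8784  0.4779  0.704 ]
 [ 0.      0.      0.      1.    ]] []
block [(0.93, [0.518, -0.07, 0.093])]
vise [(0.56, [0.512, -0.084, 0.043])]
seat [(0.74, [0.51, -0.084, 0.051])]
jaw [(0.65, [0.497, -0.01, 0.094])]
jaw_handle [(0.61, [0.496, -0.012, 0.092]), (0.22, [0.494, 0.3, 0.035])]
tray_empty [(0.89, [0.51, -0.318, 0.006])]
tray_used [(0.69, [0.527, 0.274, 0.008])]
loupe [(0.61, [0.721, -0.023, 0.034])]
bottle [(0.93, [0.717, -0.276, 0.061])]
bit_case [(0.91, [0.715, 0.167, 0.034])]
caliper [(0.67, [0.372, -0.023, 0.004]), (0.67, [0.719, 0.167, 0.036]), (0.49, [0.498, -0.011, 0.093])]
screwdriver [(0.56, [0.425, -0.187, 0.016])]
top [[519.7412815393521, 0.0, 324.88236122201477], [0.0, 519.7412815393521, 190.85296770085762], [0.0, 0.0, 1.0]] [[ 0.0278  0.9924 -0.1196  0.4231]
 [-0.9996  0.0286  0.005  -0.0044]
 [ 0.0083  0.1194  0.9928  1.2518]
 [ 0.      0.      0.      1.    ]] []
block [(
[... 327 characters left out ...]
 -0.007, 0.036])]
bottle [(0.58, [0.718, -0.246, 0.083])]
bit_case [(0.77, [0.729, 0.181, 0.037])]
caliper [(0.78, [0.377, -0.012, 0.007]), (0.27, [0.726, 0.185, 0.035])]
screwdriver [(0.31, [0.717, -0.251, 0.085])]
{'time': 1.3, 'qpos': array([ 1.097 ,  0.342 ,  1.5241,  0.    ,  1.2754, -0.146 ]), 'qvel': array([ 0.0011, -0.0006,  0.001 ,  0.0008,  0.0009,  0.0003]), 'joint_efforts': array([  0.0004, -43.113 , -24.4485,   0.0719,   0.0483,  -0.    ]), 'tool_pos': array([0.169 , 0.4971, 0.2267]), 'tool_rot': array([ 3.1415, -0.    ,  2.8138]), 'contact_force': array([-0.288 ,  0.4188,  0.0521]), 'torque': array([ 0.0307, -0.0651, -0.0117]), 'grip_force': 0.0, 'opening': 0.09201258498500264}
```

View pictures.

View pics/side0.png

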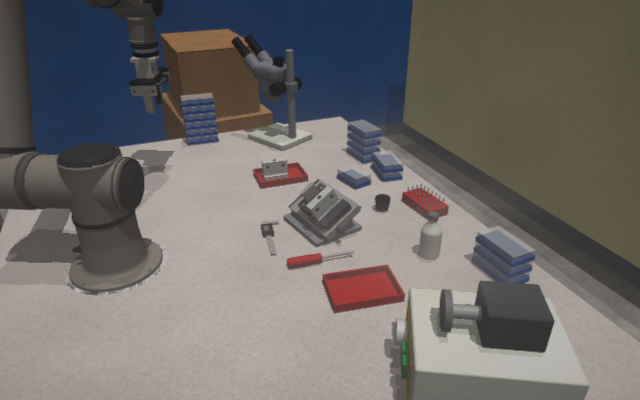

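View pics/top0.png

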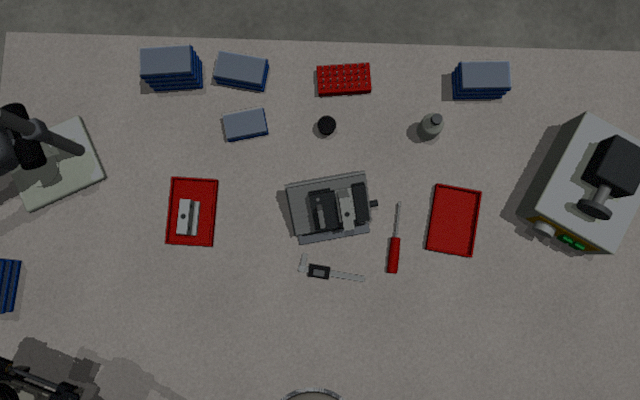

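The side view shows the vise at (322,208), the empty tray at (363,288) and the used tray with its block at (280,172). In the top view the vise is at (330,208), turned slightly, and the empty tray is at (453,220). Next I'll enlarge crops of the vise.

```bash
python3 - <<'E'
import cv2,numpy as np
t=cv2.imread("pics/top0.png");s=cv2.imread("pics/side0.png")
a=cv2.resize(t[160:260,275:385],None,fx=5,fy=5,interpolation=cv2.INTER_CUBIC)
b=cv2.resize(s[165:250,275:370],None,fx=6,fy=6,interpolation=cv2.INTER_CUBIC)
cv2.imwrite("pics/ct.png",a);cv2.imwrite("pics/cs.png",b)
def red(im,x0,x1,y0,y1):
    h=cv2.cvtColor(im,cv2.COLOR_BGR2HSV);m=((h[...,1]>150)&((h[...,0]<8)|(h[...,0]>172))).astype(np.uint8)
    mm=np.zeros_like(m);mm[y0:y1,x0:x1]=m[y0:y1,x0:x1]
    c=max(cv2.findContours(mm,0,2)[0],key=cv2.contourArea);return cv2.boxPoints(cv2.minAreaRect(c)),cv2.approxPolyDP(c,4,True)[:,0].tolist()
print(red(t,415,490,170,265)); print(red(s,310,410,255,315))
E
```

```text
(array([[424.71985, 249.76506],
       [435.3023 , 183.0956 ],
       [481.96783, 190.50282],
       [471.38538, 257.1723 ]], dtype=float32), [[436, 184], [425, 248], [471, 256], [481, 192]])
(array([[324.99997, 279.     ],
       [395.5405 , 267.24323],
       [400.027  , 294.16217],
       [329.48648, 305.91895]], dtype=float32), [[400, 294], [369, 275], [325, 279], [335, 305]])
```

View pics/ct.png

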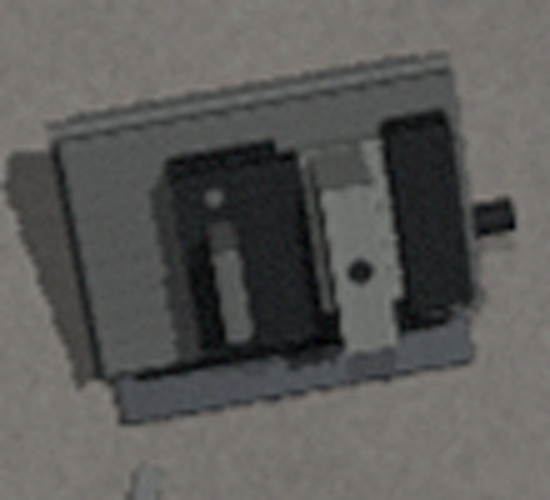

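View pics/cs.png

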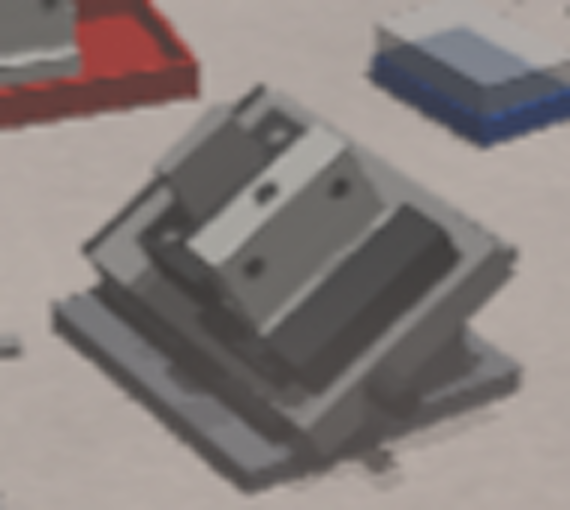

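The crops show the web's light top face clearly. In the top view its corners are about (340,198), (350,197), (354,229) and (344,230). In the side view they are about (307,205), (327,186), (333,190) and (311,210). The handle's top strip is at about (322,219). I'll fit poses to these points next.

```bash
cat > h.py <<'E'
import numpy as np,cv2
from cell import *
from scipy.optimize import least_squares
from scipy.spatial.transform import Rotation as Ro
C={c:get_calibration(c) for c in("side","top")}
def proj(c,P):
    k=C[c];W=np.array(k["world_from_camera"]);p=(np.atleast_2d(P)-W[:3,3])@W[:3,:3]
    q=(p*[1,-1,-1])@np.array(k["camera_matrix"]).T;return q[:,:2]/q[:,2:]
def ray(c,uv,z):
    k=C[c];W=np.array(k["world_from_camera"]);d=np.linalg.solve(np.array(k["camera_matrix"]),[uv[0],uv[1],1.])*[1,-1,-1]
    d=W[:3,:3]@d;o=W[:3,3];return o+d*(z-o[2])/d[2]
def block(x,y,yaw,P,z=.06,tilt=np.pi/6):
    R=Ro.from_euler("z",yaw)*Ro.from_euler("y",-tilt);return R.apply(P)+[x,y,z]
E
python3 - <<'E'
from h import *
np.set_printoptions(precision=4,suppress=True)
M=np.array([[-40,12,60],[40,12,60],[40,-12,60],[-40,-12,60]])/1e3
S=np.array([[306.7,205],[327.5,185.8],[333.3,189.7],[310.8,209.7]])
T=np.array([[344,230],[340,198],[349.6,197],[354,229]])
f=lambda p:np.r_[(proj("side",block(*p,M))-S).ravel(),(proj("top",block(*p,M))-T).ravel()]
r=least_squares(f,[.53,-.06,.1]);print(r.x,r.fun.reshape(-1,2))
b=[ray("top",u,.005) for u in([299.4,244.6],[369.4,232])];print("base",b,np.linalg.norm(b[0]-b[1]),np.arctan2(-(b[0]-b[1])[0],(b[0]-b[1])[1]))
x,y,w=r.x
print("handle pred",block(x,y,w,np.array([[0,.055,.064]])),"obs",ray("top",[322,219],.115))
print("handle ends hi/lo",ray("top",[320.5,210],.126),ray("top",[324,228],.104))
t=[ray("top",u,.022) for u in([436,184],[425,248],[471,256],[481,192])];t=np.array(t)
print("tray",t,t.mean(0),[np.linalg.norm(t[i]-t[i-1]) for i in range(4)],np.arctan2(*(t[0]-t[1]+t[3]-t[2])[1::-1]))
for n,u,z in(("loupe",(326,126),.04),("scr",(390,255),.02)):print(n,ray("top",u,z))
E
```

```text
[ 0.5417 -0.0557  0.1842] [[-1.4401 -0.042 ]
 [ 0.0325 -1.0998]
 [-0.7238 -1.4507]
 [-0.7631 -0.8575]
 [ 0.2053  0.1453]
 [-0.0773 -0.3109]
 [ 1.2457 -1.0154]
 [ 0.8279 -0.5307]]
base [array([0.4425, 0.0465, 0.005 ]), array([ 0.4772, -0.12  ,  0.005 ])] 0.17010174603976383 0.205341196035428
handle pred [[ 0.5002 -0.0075  0.1154]] obs [ 0.4979 -0.0055  0.115 ]
handle ends hi/lo [ 0.5167 -0.0017  0.126 ] [ 0.4789 -0.0105  0.104 ]
tray [[ 0.5955 -0.2757  0.022 ]
 [ 0.4426 -0.2501  0.022 ]
 [ 0.4269 -0.3586  0.022 ]
 [ 0.5793 -0.3834  0.022 ]] [ 0.5111 -0.317   0.022 ] [np.float64(0.10889644963086702), np.float64(0.1550477686537464), np.float64(0.1096109857613553), np.float64(0.15445024254659537)] -0.1637275456255922
loupe [ 0.7249 -0.0088  0.04  ]
scr [ 0.4239 -0.1681  0.02  ]
```

step_arm:
  commands:
    - {"translation": [0, 0, 0], "roll": -0.105}
    - {"translation": [0, 0, 0], "roll": -0.105}
    - {"translation": [0, 0, 0], "roll": -0.105}
    - {"translation": [0, 0, 0], "roll": -0.105}
    - {"translation": [0, 0, 0], "roll": -0.105}
    - {"translation": [-15, -37, 0], "roll": 0}
    - {"translation": [-15, -37, 0], "roll": 0}
    - {"translation": [-15, -37, 0], "roll": 0}
    - {"translation": [-15, -37, 0], "roll": 0}
    - {"translation": [-15, -37, 0], "roll": 0}
    - {"translation": [-15, -37, 0], "roll": 0}
    - {"translation": [-15, -37, 0], "roll": 0}
    - {"translation": [-15, -37, 0], "roll": 0}
    - {"translation": [-15, -37, 0], "roll": 0}
    - {"translation": [-15, -37, 0], "roll": 0}
    - {"translation": [-15, -37, 0], "roll": 0}
    - {"translation": [-15, -37, 0], "roll": 0}
    - {"translation": [-15, -37, 0], "roll": 0}
    - {"translation": [-15, -37, 0], "roll": 0}
    - {"translation": [-15, -37, 0], "roll": 0}
  fingers: 0.34
  grip_force: 15

```text
time: 2.97
tool_pos: [0.4992, -0.0051, 0.2269]
tool_rot: [3.142, 0.0, -2.945]
contact_force: [1.2, 0.3, 0.2]
opening: 0.0317
grip_force: 0.0
```

step_arm:
  commands:
    - {"translation": [0, 0, 0], "roll": 0}
    - {"translation": [0, 0, 0], "roll": 0}

```text
time: 3.13
tool_pos: [0.4989, -0.0047, 0.2262]
tool_rot: [3.141, -0.001, -2.948]
contact_force: [-0.5, -0.3, -1.1]
opening: 0.031
grip_force: 0.0
```

```bash
cat > d.py <<'E'
import sys
from h import *
np.set_printoptions(precision=2,suppress=True)
# usage: d.py x y z yaw -> shift in tool axes mm, roll
g=np.array(list(map(float,sys.argv[1:4])));yaw=float(sys.argv[4])
s=observe();R=Ro.from_euler("xyz",s["tool_rot"])
print(s["time"],s["tool_pos"]*1e3,s["tool_rot"],"shift",R.inv().apply(g-s["tool_pos"])*1e3,"roll",-((yaw-s["tool_rot"][2]+np.pi/2)%np.pi-np.pi/2),"F",s["contact_force"],"open",s["opening"]*1e3,"grip",s["grip_force"])
E
python3 d.py .505 -.0055 .095 .197
```

```text
3.1333 [498.89  -4.68 226.2 ] [ 3.14 -0.   -2.95] shift [ -5.93  -2.04 131.2 ] roll -0.003356158710399626 F [-0.5  -0.26 -1.11] open 31.00309611747514 grip 0.0
```

Next I lower to just above the handle (TCP z ≈ 0.135) and take one close look.

step_arm:
  commands:
    - {"translation": [-3, -1, 30], "roll": 0}
    - {"translation": [-3, -1, 30], "roll": 0}
    - {"translation": [0, 0, 30], "roll": 0}
    - {"translation": [0, 0, 0], "roll": 0}
    - {"translation": [0, 0, 0], "roll": 0}

```text
time: 3.55
tool_pos: [0.5034, -0.0026, 0.1363]
tool_rot: [3.14, -0.003, -2.943]
contact_force: [1.1, -0.7, -0.8]
opening: 0.0314
grip_force: 0.0
```

```bash
python3 - <<'E'
from h import *
s=read_camera("side")[:,:,::-1];t=read_camera("top")[:,:,::-1]
a=cv2.resize(s[135:255,265:365],None,fx=4.5,fy=4.5,interpolation=cv2.INTER_CUBIC)
cv2.imwrite("pics/cs1.png",a)
E
python3 d.py .505 -.0055 .095 .197
```

```text
3.65 [505.42  -3.25 138.54] [-3.14  0.   -2.94] shift [ 0.96 -2.09 43.54] roll 0.0012197846132968593 F [0.34 0.69 0.44] open 30.862603507745877 grip 0.0
```

View pics/cs1.png

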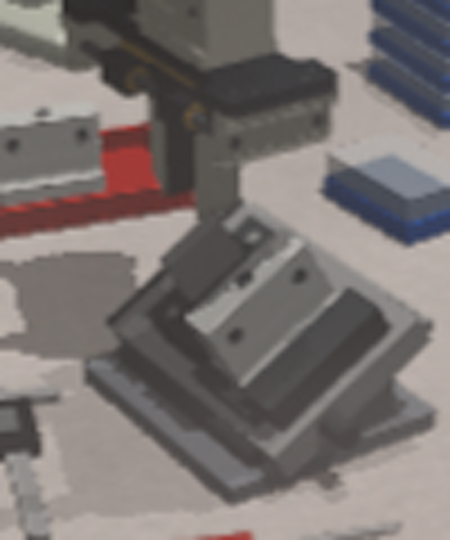

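The crop shows the near finger tip at (218,215), over the gap between handle and web, and the far finger beyond the handle at about (175,190), so the fingers straddle the handle. I'm descending now.

step_arm:
  commands:
    - {"translation": [0, -1, 15], "roll": 0}
    - {"translation": [0, -1, 15], "roll": 0}
    - {"translation": [0, 0, 6], "roll": 0}
    - {"translation": [0, 0, 5], "roll": 0}
    - {"translation": [0, 0, 0], "roll": 0}
    - {"translation": [0, 0, 0], "roll": 0}

```text
time: 4.15
tool_pos: [0.5056, -0.0058, 0.0966]
tool_rot: [-3.141, 0.001, -2.944]
contact_force: [-0.8, 0.1, 1.4]
opening: 0.0313
grip_force: 0.0
```

step_arm:
  commands:
    - {"translation": [0, 0, 0], "roll": 0}
    - {"translation": [0, 0, 0], "roll": 0}
    - {"translation": [0, 0, 0], "roll": 0}
    - {"translation": [0, 0, 0], "roll": 0}
    - {"translation": [0, 0, 0], "roll": 0}
  fingers: 0
  grip_force: 12

```text
time: 4.57
tool_pos: [0.5053, -0.0056, 0.0962]
tool_rot: [3.141, 0.001, -2.944]
contact_force: [-0.0, 2.2, 4.2]
opening: 0.0118
grip_force: 12.0
```

step_arm:
  commands:
    - {"translation": [0, 4, 0], "roll": 0}
    - {"translation": [0, 4, 0], "roll": 0}
    - {"translation": [0, 4, 0], "roll": 0}
    - {"translation": [0, 4, 0], "roll": 0}
    - {"translation": [0, 4, 0], "roll": 0}
    - {"translation": [0, 4, 0], "roll": 0}
    - {"translation": [0, 4, 0], "roll": 0}
    - {"translation": [0, 4, 0], "roll": 0}
    - {"translation": [0, 4, 0], "roll": 0}
    - {"translation": [0, 2, 0], "roll": 0}
    - {"translation": [0, 2, 0], "roll": 0}
    - {"translation": [0, 0, 0], "roll": 0}
    - {"translation": [0, 0, 0], "roll": 0}

```text
time: 5.65
tool_pos: [0.4969, 0.0337, 0.0962]
tool_rot: [-3.141, -0.0, -2.944]
contact_force: [-3.3, -0.6, 6.9]
opening: 0.0123
grip_force: 12.0
```

step_arm:
  commands:
    - {"translation": [0, 1, 0], "roll": 0}
    - {"translation": [0, 1, 0], "roll": 0}
    - {"translation": [0, 1, 0], "roll": 0}
    - {"translation": [0, 0, 0], "roll": 0}

```text
time: 5.98
tool_pos: [0.4964, 0.0363, 0.0962]
tool_rot: [-3.141, -0.0, -2.944]
contact_force: [-2.0, -2.8, 7.7]
opening: 0.0117
grip_force: 12.0
```

step_arm:
  commands:
    - {"translation": [0, 1, 0], "roll": 0}
    - {"translation": [0, 1, 0], "roll": 0}
    - {"translation": [0, 0, 0], "roll": 0}

```text
time: 6.23
tool_pos: [0.4961, 0.0377, 0.0961]
tool_rot: [-3.14, -0.0, -2.944]
contact_force: [-1.7, -6.0, 6.9]
opening: 0.0121
grip_force: 12.0
```

step_arm:
  commands:
    - {"translation": [0, 1, 0], "roll": 0}
    - {"translation": [0, 1, 0], "roll": 0}
    - {"translation": [0, 0, 0], "roll": 0}

```text
time: 6.48
tool_pos: [0.4961, 0.0377, 0.0961]
tool_rot: [-3.137, -0.0, -2.943]
contact_force: [-1.7, -15.5, 5.0]
opening: 0.0122
grip_force: 12.0
```

The jaw is at its end stop: position steady, force rising. I'm releasing it and going up.

step_arm:
  commands:
    - {"translation": [0, 0, 0], "roll": 0}
    - {"translation": [0, 0, 0], "roll": 0}
    - {"translation": [0, 0, 0], "roll": 0}
    - {"translation": [0, 0, 0], "roll": 0}
    - {"translation": [0, 0, -20], "roll": 0}
    - {"translation": [0, 0, -30], "roll": 0}
    - {"translation": [0, 0, -30], "roll": 0}
    - {"translation": [0, 0, -20], "roll": 0}
    - {"translation": [0, 0, 0], "roll": 0}
    - {"translation": [0, 0, 0], "roll": 0}
  fingers: 0.34

```text
time: 7.32
tool_pos: [0.4962, 0.0406, 0.1965]
tool_rot: [-3.141, 0.002, -2.944]
contact_force: [-0.5, -0.4, -1.0]
opening: 0.0313
grip_force: 0.0
```

```bash
python3 - <<'E'
from h import *
np.set_printoptions(precision=4,suppress=True)
for c in("top","side"):
    read_camera(c) 
    for n in("block","jaw_handle","jaw"):print(c,n,[(round(d["confidence"],2),np.round(d["at"],3).tolist()) for d in search_frame(c,n)][:2])
for xg,zg in((0,.048),(0.003,.050)):print(block(.5417,-.0557,.194,np.array([[xg,0,zg]]))-[0,0,.019])
E
python3 d.py .518 -.060 .14 .197
```

```text
top block [(0.73, [0.53, -0.065, 0.094])]
top jaw_handle [(0.47, [0.434, -0.178, 0.024])]
top jaw []
side block [(0.7, [0.516, -0.067, 0.092]), (0.59, [0.716, -0.274, 0.06])]
side jaw_handle [(0.9, [0.501, 0.026, 0.085])]
side jaw [(0.59, [0.501, 0.028, 0.09])]
[[ 0.5182 -0.0603  0.0826]]
[[ 0.5197 -0.06    0.0858]]
7.7167 [495.56  40.28 195.03] [ 3.14 -0.   -2.94] shift [  -2.43 -102.76   54.98] roll 0.00015734268418565733 F [-0.34  0.46  0.12] open 31.061682454829445 grip 0.0
```

step_arm:
  commands:
    - {"translation": [-1, -20, 0], "roll": 0}
    - {"translation": [-1, -30, 0], "roll": 0}
    - {"translation": [-1, -30, 0], "roll": 0}
    - {"translation": [-1, -22, 0], "roll": 0}
    - {"translation": [0, 0, 20], "roll": 0}
    - {"translation": [0, 0, 25], "roll": 0}
    - {"translation": [0, 0, 15], "roll": 0}
    - {"translation": [0, 0, 0], "roll": 0}
    - {"translation": [0, 0, 0], "roll": 0}
  fingers: 0.55

```text
time: 8.47
tool_pos: [0.5194, -0.0589, 0.1352]
tool_rot: [3.141, -0.002, -2.944]
contact_force: [0.5, 0.5, 0.9]
opening: 0.0503
grip_force: 0.0
```

```bash
python3 - <<'E'
from h import *
s=read_camera("side")[:,:,::-1];t=read_camera("top")[:,:,::-1]
a=cv2.resize(s[135:255,265:365],None,fx=4.5,fy=4.5,interpolation=cv2.INTER_CUBIC)
cv2.imwrite("pics/cs2.png",a)
E
python3 d.py .5195 -.060 .085 .197
```

```text
8.5667 [520.48 -59.06 136.71] [-3.14  0.   -2.94] shift [ 1.23 -0.69 51.71] roll 0.00034035566124579475 F [ 0.34  0.06 -0.61] open 50.5251305790216 grip 0.0
```

View pics/cs2.png

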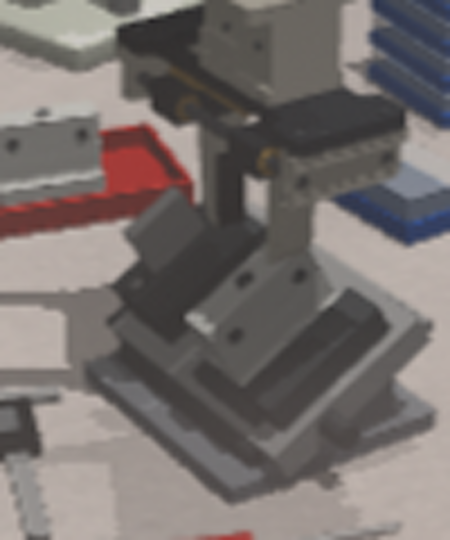

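The jaw is open, with its handle at (160,240). The fingers straddle the web, with the near finger tip at (290,245). I'm descending to grip.

step_arm:
  commands:
    - {"translation": [0, 0, 15], "roll": 0}
    - {"translation": [0, 0, 15], "roll": 0}
    - {"translation": [0, 0, 10], "roll": 0}
    - {"translation": [0, 0, 6], "roll": 0}
    - {"translation": [0, 0, 4], "roll": 0}
    - {"translation": [0, 0, 0], "roll": 0}
    - {"translation": [0, 0, 0], "roll": 0}

```text
time: 9.15
tool_pos: [0.5201, -0.059, 0.0862]
tool_rot: [-3.141, 0.001, -2.944]
contact_force: [-0.1, -0.4, -0.4]
opening: 0.0502
grip_force: 0.0
```

step_arm:
  commands:
    - {"translation": [0, 0, 0], "roll": 0}
    - {"translation": [0, 0, 0], "roll": 0}
    - {"translation": [0, 0, 0], "roll": 0}
    - {"translation": [0, 0, 0], "roll": 0}
    - {"translation": [0, 0, 0], "roll": 0}
    - {"translation": [0, 0, 0], "roll": 0}
  fingers: 0
  grip_force: 25

```text
time: 9.65
tool_pos: [0.5199, -0.0591, 0.0859]
tool_rot: [-3.141, 0.0, -2.944]
contact_force: [-0.9, -0.9, 1.4]
opening: 0.0238
grip_force: 25.0
```

step_arm:
  commands:
    - {"translation": [0, 0, -3], "roll": 0}
    - {"translation": [0, 0, -6], "roll": 0}
    - {"translation": [0, 0, -10], "roll": 0}
    - {"translation": [0, 0, -15], "roll": 0}
    - {"translation": [0, 0, -20], "roll": 0}
    - {"translation": [0, 0, -20], "roll": 0}
    - {"translation": [0, 0, -20], "roll": 0}
    - {"translation": [0, 0, -10], "roll": 0}
    - {"translation": [0, 0, 0], "roll": 0}
    - {"translation": [0, 0, 0], "roll": 0}

```text
time: 10.48
tool_pos: [0.5197, -0.0589, 0.1898]
tool_rot: [-3.141, 0.001, -2.944]
contact_force: [-0.0, -0.9, -3.0]
opening: 0.024
grip_force: 25.0
```

```bash
python3 - <<'E'
from h import *
s=read_camera("side")[:,:,::-1]
a=cv2.resize(s[100:240,265:365],None,fx=4,fy=4,interpolation=cv2.INTER_CUBIC)
cv2.imwrite("pics/cs3.png",a)
E
python3 d.py .511 -.317 .19 -.164
```

```text
10.5333 [519.17 -58.85 188.95] [ 3.14 -0.   -2.94] shift [  58.59 -251.55   -1.14] roll 0.36117421183987375 F [ 0.03  0.16 -2.65] open 23.744400871480053 grip 24.957492649555206
```

View pics/cs3.png

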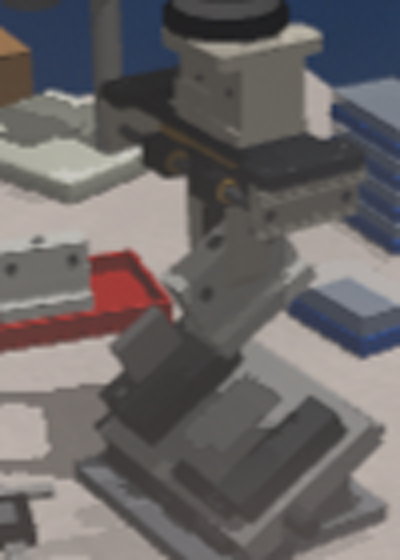

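The block hangs clear of the vise and still leans about 30°, from (190,310) to (290,250). The jaw stays open. I'm turning and carrying it over to the tray.

step_arm:
  commands:
    - {"translation": [0, 0, 0], "roll": 0.06}
    - {"translation": [0, 0, 0], "roll": 0.06}
    - {"translation": [0, 0, 0], "roll": 0.06}
    - {"translation": [0, 0, 0], "roll": 0.06}
    - {"translation": [0, 0, 0], "roll": 0.06}
    - {"translation": [0, 0, 0], "roll": 0.06}
    - {"translation": [0, -15, 0], "roll": 0}
    - {"translation": [-1, -25, 0], "roll": 0}
    - {"translation": [-1, -28, 0], "roll": 0}
    - {"translation": [-1, -28, 0], "roll": 0}
    - {"translation": [-1, -28, 0], "roll": 0}
    - {"translation": [-1, -28, 0], "roll": 0}
    - {"translation": [-1, -28, 0], "roll": 0}
    - {"translation": [-1, -28, 0], "roll": 0}
    - {"translation": [0, -25, 0], "roll": 0}
    - {"translation": [0, -15, 0], "roll": 0}
    - {"translation": [0, -8, 0], "roll": 0}
    - {"translation": [0, 0, 0], "roll": 0}
    - {"translation": [0, 0, 0], "roll": 0}

```text
time: 12.12
tool_pos: [0.4851, -0.3118, 0.189]
tool_rot: [3.14, -0.001, 2.979]
contact_force: [-0.6, 1.0, -3.6]
opening: 0.024
grip_force: 25.0
```

```bash
python3 d.py .484 -.3125 .055 -.164
```

```text
12.1167 [ 485.07 -311.77  188.99] [ 3.14 -0.    2.98] shift [  0.78  -1.1  133.98] roll 0.001067688301996217 F [-0.57  0.98 -3.58] open 23.977678533730572 grip 24.957663416862488
```

Lowering to just above the floor (TCP z 0.058).

step_arm:
  commands:
    - {"translation": [0, 0, 20], "roll": 0}
    - {"translation": [0, -1, 30], "roll": 0}
    - {"translation": [0, 0, 30], "roll": 0}
    - {"translation": [0, 0, 25], "roll": 0}
    - {"translation": [0, 0, 15], "roll": 0}
    - {"translation": [0, 0, 8], "roll": 0}
    - {"translation": [0, 0, 3], "roll": 0}
    - {"translation": [0, 0, 0], "roll": 0}
    - {"translation": [0, 0, 0], "roll": 0}

```text
time: 12.87
tool_pos: [0.4859, -0.3137, 0.0598]
tool_rot: [-3.141, 0.002, 2.979]
contact_force: [0.5, 0.3, -3.3]
opening: 0.0243
grip_force: 25.0
```

step_arm:
  commands:
    - {"translation": [0, 0, 1], "roll": 0}
    - {"translation": [0, 0, 1], "roll": 0}
    - {"translation": [0, 0, 1], "roll": 0}
    - {"translation": [0, 0, 1], "roll": 0}
    - {"translation": [0, 0, 0], "roll": 0}
    - {"translation": [0, 0, 0], "roll": 0}

```text
time: 13.37
tool_pos: [0.4849, -0.3137, 0.0547]
tool_rot: [3.141, -0.0, 2.979]
contact_force: [0.9, -0.4, -2.9]
opening: 0.024
grip_force: 25.0
```

step_arm:
  commands:
    - {"translation": [0, 0, 1], "roll": 0}
    - {"translation": [0, 0, 1], "roll": 0}
    - {"translation": [0, 0, 1], "roll": 0}
    - {"translation": [0, 0, 0], "roll": 0}
    - {"translation": [0, 0, 0], "roll": 0}

```text
time: 13.78
tool_pos: [0.485, -0.3137, 0.0516]
tool_rot: [3.141, -0.0, 2.979]
contact_force: [-0.4, -0.2, -2.8]
opening: 0.024
grip_force: 25.0
```

step_arm:
  commands:
    - {"translation": [0, 0, 1], "roll": 0}
    - {"translation": [0, 0, 0], "roll": 0}
    - {"translation": [0, 0, 0], "roll": 0}

```text
time: 14.03
tool_pos: [0.4851, -0.3137, 0.0507]
tool_rot: [3.142, 0.0, 2.979]
contact_force: [-0.3, -0.6, -3.0]
opening: 0.0236
grip_force: 25.0
```

step_arm:
  commands:
    - {"translation": [0, 0, 1], "roll": 0}
    - {"translation": [0, 0, 0], "roll": 0}
    - {"translation": [0, 0, 0], "roll": 0}

```text
time: 14.28
tool_pos: [0.4852, -0.3139, 0.0504]
tool_rot: [-3.141, 0.001, 2.979]
contact_force: [-1.1, 0.4, 4.2]
opening: 0.0241
grip_force: 25.0
```

step_arm:
  commands:
    - {"translation": [0, 0, 1], "roll": 0}
    - {"translation": [0, 0, 0], "roll": 0}
    - {"translation": [0, 0, 0], "roll": 0}

```text
time: 14.53
tool_pos: [0.4857, -0.3141, 0.0501]
tool_rot: [-3.141, 0.002, 2.979]
contact_force: [-0.4, 1.7, 8.8]
opening: 0.0236
grip_force: 25.0
```

step_arm:
  commands:
    - {"translation": [0, 0, 1], "roll": 0}
    - {"translation": [0, 0, 0], "roll": 0}
    - {"translation": [0, 0, 0], "roll": 0}

```text
time: 14.78
tool_pos: [0.4864, -0.3142, 0.0498]
tool_rot: [-3.14, 0.004, 2.979]
contact_force: [-0.6, 2.0, 12.9]
opening: 0.0241
grip_force: 25.0
```

Contact came at TCP z 0.0505, as predicted. Next I ease the grip and follow the arc about the low edge to right the block.

step_arm:
  commands:
    - {"translation": [0, 0, 0], "roll": 0}
    - {"translation": [-2.8, 0, 0], "roll": 0}
    - {"translation": [-2.8, 0, 0.5], "roll": 0}
    - {"translation": [-2.8, 0, 0.9], "roll": 0}
    - {"translation": [-2.8, 0, 1], "roll": 0}
    - {"translation": [0, 0, 0], "roll": 0}
  grip_force: 9

```text
time: 15.28
tool_pos: [0.497, -0.3159, 0.0452]
tool_rot: [-3.141, 0.001, 2.979]
contact_force: [2.9, -0.3, 3.0]
opening: 0.0238
grip_force: 9.0
```

```bash
python3 - <<'E'
from h import *
s=read_camera("side")[:,:,::-1]
a=cv2.resize(s[190:320,310:420],None,fx=4,fy=4,interpolation=cv2.INTER_CUBIC)
cv2.imwrite("pics/cs4.png",a)
E
python3 d.py .5145 -.3175 .036 -.164
```

```text
15.3333 [ 496.95 -315.87   45.29] [-3.14  0.    2.98] shift [-17.57   1.24   9.32] roll 0.0013184399047951878 F [ 3.27 -0.91  2.32] open 23.87778304522078 grip 9.000067412853241
```

View pics/cs4.png

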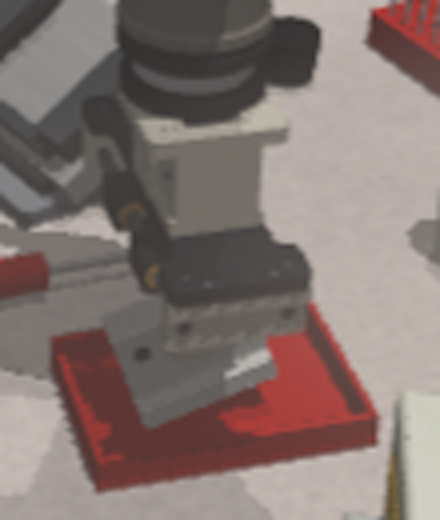

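The block is pivoting: its foot line runs from (150,425) to (275,378) and about 15° of lean remains. I'm continuing the arc.

step_arm:
  commands:
    - {"translation": [-2.2, 0, 1.0], "roll": 0}
    - {"translation": [-2.2, 0, 1.1], "roll": 0}
    - {"translation": [-2.5, 0, 1.4], "roll": 0}
    - {"translation": [-2.5, 0, 1.4], "roll": 0}
    - {"translation": [-2.4, 0, 1.6], "roll": 0}
    - {"translation": [-2.4, 0, 1.6], "roll": 0}
    - {"translation": [0, 0, 0], "roll": 0}

```text
time: 15.92
tool_pos: [0.51, -0.3178, 0.0363]
tool_rot: [3.141, -0.001, 2.979]
contact_force: [0.1, -0.9, -1.1]
opening: 0.0244
grip_force: 9.0
```

step_arm:
  commands:
    - {"translation": [-2.2, 0, 1.6], "roll": 0}
    - {"translation": [0, 0, 0], "roll": 0}
    - {"translation": [0, 0, 0], "roll": 0}

```text
time: 16.17
tool_pos: [0.5119, -0.3176, 0.0349]
tool_rot: [3.14, -0.001, 2.979]
contact_force: [0.8, 0.1, -3.6]
opening: 0.0238
grip_force: 9.0
```

```bash
python3 - <<'E'
from h import *
s=read_camera("side")[:,:,::-1]
a=cv2.resize(s[230:320,310:420],None,fx=6,fy=6,interpolation=cv2.INTER_CUBIC)
cv2.imwrite("pics/cs5.png",a)
E
python3 d.py .5145 -.3175 .036 -.164
```

```text
16.2167 [ 511.9  -317.63   35.02] [ 3.14 -0.    2.98] shift [-2.55  0.55 -0.98] roll 0.0010791693233485056 F [ 0.29 -0.1  -3.15] open 24.0348783658 grip 8.998843431472778
```

View pics/cs5.png

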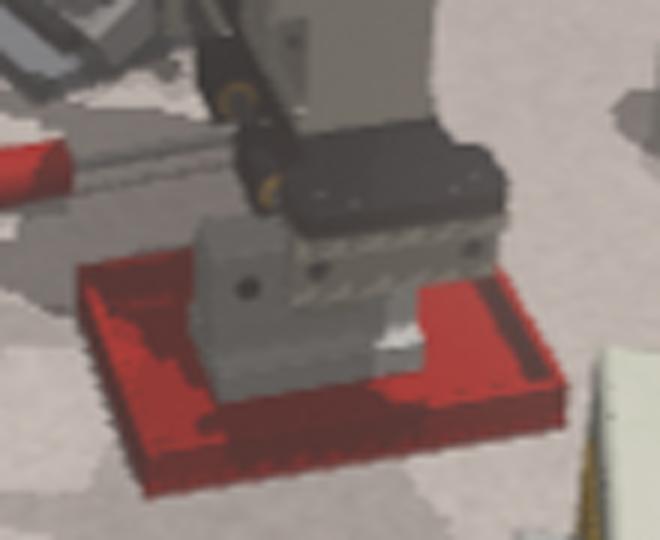

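The block now looks upright: its foot line (215,400)–(425,370) is parallel to the tray's edge (150,495)–(565,430). I'm checking its place against the tray and easing down to contact.

```bash
python3 - <<'E'
from h import *
np.set_printoptions(precision=4,suppress=True)
w=-.164;R=np.array([[np.cos(w),-np.sin(w)],[np.sin(w),np.cos(w)]])
a=[ray("side",u,.006)[:2] for u in([345.8,296.7],[380.8,291.7])]
# tray near outer top rim ends
b=[ray("side",u,.022)[:2] for u in([310+148/6,230+467/6],[310+565/6,230+385/6])]
for p in a+b: print("tray frame (top est.)",(R.T@(p-np.array([.511,-.317])))*1e3)
print("tool",R.T@(observe()["tool_pos"][:2]-[.511,-.317])*1e3)
E
```

```text
tray frame (top est.) [-40.0742 -22.3245]
tray frame (top est.) [ 40.8848 -23.6717]
tray frame (top est.) [-77.1621 -68.9017]
tray frame (top est.) [ 80.7889 -60.7798]
tool [ 0.9887 -0.4763]
```

step_arm:
  commands:
    - {"translation": [0, 0, 0.6], "roll": 0}
    - {"translation": [0, 0, 0.6], "roll": 0}
    - {"translation": [0, 0, 0], "roll": 0}
    - {"translation": [0, 0, 0], "roll": 0}

```text
time: 16.55
tool_pos: [0.5123, -0.3179, 0.0345]
tool_rot: [3.141, 0.0, 2.979]
contact_force: [1.3, 1.8, -0.4]
opening: 0.0239
grip_force: 9.0
```

The block is centred to about 1 mm and has just touched the floor. I'm pressing a little more to seat the foot flat.

step_arm:
  commands:
    - {"translation": [0, 0, 0.6], "roll": 0}
    - {"translation": [0, 0, 0.6], "roll": 0}
    - {"translation": [0, 0, 0], "roll": 0}
    - {"translation": [0, 0, 0], "roll": 0}

```text
time: 16.88
tool_pos: [0.5129, -0.3182, 0.034]
tool_rot: [-3.141, 0.002, 2.979]
contact_force: [1.1, 3.3, 5.4]
opening: 0.0241
grip_force: 9.0
```

step_arm:
  commands:
    - {"translation": [0, 0, 0], "roll": 0}
    - {"translation": [0, 0, 0], "roll": 0}
  grip_force: 3

```text
time: 17.05
tool_pos: [0.5127, -0.3181, 0.0336]
tool_rot: [-3.142, 0.001, 2.979]
contact_force: [2.2, 3.6, 4.4]
opening: 0.0241
grip_force: 3.0
```

step_arm:
  commands:
    - {"translation": [0, 0, 0], "roll": 0}
    - {"translation": [0, 0, 0], "roll": 0}
    - {"translation": [0, 0, 0], "roll": 0}
    - {"translation": [0, 0, 0], "roll": 0}
    - {"translation": [0, 0, 0], "roll": 0}
    - {"translation": [0, 0, -5], "roll": 0}
    - {"translation": [0, 0, -15], "roll": 0}
    - {"translation": [0, 0, -30], "roll": 0}
    - {"translation": [0, 0, -35], "roll": 0}
    - {"translation": [0, 0, -35], "roll": 0}
    - {"translation": [0, 0, -30], "roll": 0}
    - {"translation": [20, 30, 0], "roll": 0}
    - {"translation": [30, 30, 0], "roll": 0}
    - {"translation": [30, 30, 0], "roll": 0}
    - {"translation": [20, 20, 0], "roll": 0}
    - {"translation": [0, 0, 0], "roll": 0}
    - {"translation": [0, 0, 0], "roll": 0}
  fingers: 0.45

```text
time: 18.47
tool_pos: [0.432, -0.194, 0.1841]
tool_rot: [-3.141, 0.001, 2.98]
contact_force: [0.1, -0.4, -0.3]
opening: 0.0411
grip_force: 0.0
```

```bash
python3 - <<'E'
from h import *
t=read_camera("top")[:,:,::-1];s=read_camera("side")[:,:,::-1]
a=cv2.resize(t[150:280,280:500],(792,468),interpolation=cv2.INTER_CUBIC)[:, :]
b=cv2.resize(s[230:320,310:420],None,fx=4,fy=4,interpolation=cv2.INTER_CUBIC)
a=cv2.resize(a,(500,295));o=np.zeros((360+295,500,3),np.uint8);o[:295]=a;o[295:,:440]=b;o=o[:595]
cv2.imwrite("pics/fin.png",o)
for n in("block","other_block"):print(n,[(round(d["confidence"],2),np.round(d["at"],3).tolist()) for d in search_frame("top",n)][:3])
print(observe()["tool_pos"])
E
```

```text
block [(0.84, [0.538, -0.31, 0.06]), (0.21, [0.529, -0.025, 0.074])]
other_block [(0.82, [0.498, 0.298, 0.065])]
[ 0.43306102 -0.19572726  0.18326878]
```

View pics/fin.png

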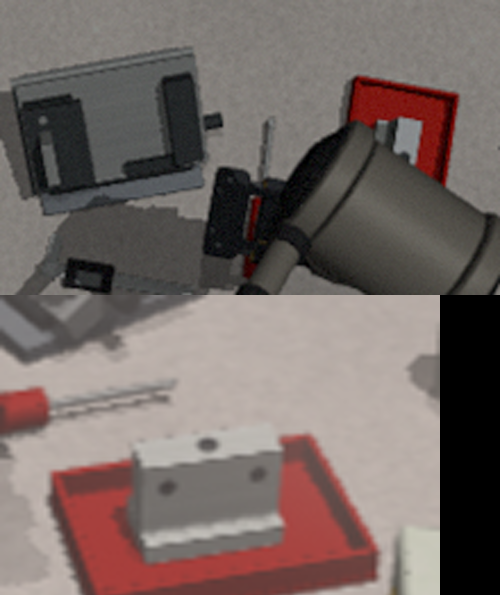

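The block stands upright on its foot, centred and aligned in the empty tray (lower half, 130–285 × 430–560). The jaw is open, as the upper half shows at (60,140). The arm touches nothing.

```bash
python3 -c "
from cell import *
print(hand_in())"
```

```text
the job is handed in; nothing more can be done
None
```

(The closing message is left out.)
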